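# Stand the chopping boards in the colour-coded rack

### The arm

A 6-joint arm with a two-finger parallel gripper is mounted at the origin on the work surface. World frame = base frame: x ahead of the robot, y to its left, z up, the work surface at z = 0. Lengths are in m, angles in rad, forces in N, time in s.
With the tool pointing down it reaches from about 0.325 to 0.85 m from the base axis. Payload 15.5 kg.
Tool frame: the origin (TCP) lies on the front face of the gripper's body, between the roots of the fingers; the fingertips stand 78 mm ahead of it and the grasp point (between the pads) lies 60 mm ahead of it (ctrl.tip_reach is the distance from the TCP to the fingertips, in m); z points along the fingers, y is the line along which they close (so a half turn about z gives the same grasp; the last joint's range is limited). The gripper opens to 91 mm and grips with 3 to 60 N. Pads are 32 mm wide; open, the fingers measure 118 mm over their backs; the gripper's body (76 mm by 178 mm) begins 60 mm behind the grasp point.
Start: joints at [1.079, 0.494, 1.345, -0, 1.302, -0.096], TCP at [0.241, 0.577, 0.292] pointing down, gripper open.
Joint ranges: [-2.91, 2.91], [-0.82, 2.16], [0.22, 2.67], [-1.22, 4.37], [0.12, 2.79], [-3.08, 3.08]. Speed limits (rad/s): [1.89, 1.89, 2.57, 3.01, 3.01, 3.01].

### API

Orientations are given as [roll, pitch, yaw] about the fixed x, y, z axes, in that order (R = Rz(yaw) Ry(pitch) Rx(roll)).
In Python, from plant import ctrl gives the robot as it stands. The module is installed in compiled form; this text tells all that it offers.
- The arm moves only by the tool jog_arm, never from a script. Its argument "commands" is a list of rows, each an object of numbers: "dx", "dy", "dz": the shift along the world's x, y, z in mm; "yaw": the turn about the world's z in degrees; "fingers": the closure, from 0 (fully open) to 1 (shut). A call has 1 to 8 rows; each row is the pose to reach, as a shift and turn from the pose commanded when the call began; what a row does not reach only later rows make up. A row lasts 1/10 s, in which the tool goes at most 50 mm and 8.59 degrees, less where a joint would pass 70% of its speed; a pose out of reach is approached as far as the arm can. A call with a gripper value outside its range is refused whole. The fingers move at their own pace and stop on an object; "squeeze" is the grip in N (left out, the last holds). Time passes only in rows, so rows that repeat a pose let the fingers close. It gives the time, the measured TCP pose, the force, the opening and the grip force at its end, in the units of the state.
- ctrl.sense(): the state, without advancing time (a new reading comes with each control period).
- ctrl.get_image(name): name is "scene" or "side" or "wrist"; returns the picture (384x512x3 uint8, blue, green, red); there is no depth.
- ctrl.camera_info(name): a dict with "K" (3x3 intrinsics, pixels), "R" (3x3) and "t" (3): a world point X has camera coordinates R X + t. Camera axes: x right, y down, z forward; pixel columns grow to the right and rows downward; lengths in m; the calibration is good to about 2 mm. A picture is of the moment at which its call begins: read the wrist's pose just before it. camera_info takes no time and is no camera call; for the wrist camera it gives the pose at the moment of the call.
- ctrl.close_job(): hands the job in; it is judged then, once.
The state is a dict: "t": time; "q": joint angles; "dq": joint speeds; "joint_efforts": joint torques, N m; "position": TCP position; "tool_rot": TCP orientation; "contact_force": force on the tool from outside, world axes, zero at the start; "ft_torque": the same for the moment, N m; "opening": finger opening in m; "grasp_force": force on a finger pad.
Only numpy, scipy, OpenCV 4.12 (cv2) and the standard library are available. Lean on these libraries where they do the work, as an engineer would, in place of code of your own. Each camera call takes 0.05 s, during which the arm holds its last target. There are 200 camera calls.

### The job

Take the red and the blue chopping board off the drip stand and stand each one upright on its long edge in the rack slot marked with its own colour, roughly centred along the slot. Lower each board gently all the way to the bottom of its slot before letting go, in whichever order you like, and do not disturb the green board, the jar, the cup or the moka pot.

Things in the scene. Friction and masses are not known exactly. Their poses are not given: they have to be found in the camera images.
- board_red: Red chopping board, 130 x 100 x 9 mm, about 0.12 kg. Origin: middle of its lower long edge; y along the 130 mm length, z up across the 100 mm height, x normal to the two like faces (solid from x = -4.5 to 4.5 mm). At first it leans in one bay of the drip stand, 40 degrees from upright, upper edge towards the crates, its upper half clear on both faces. It may stand in the rack either way round.
- board_blue: Blue chopping board, 130 x 100 x 9 mm, about 0.12 kg. Origin: middle of its lower long edge; y along the 130 mm length, z up across the 100 mm height, x normal to the two like faces (solid from x = -4.5 to 4.5 mm). At first it leans in one bay of the drip stand, 40 degrees from upright, upper edge towards the crates, its upper half clear on both faces. It may stand in the rack either way round.
- board_green: Green chopping board, 130 x 100 x 9 mm, about 0.12 kg. Origin: middle of its lower long edge; y along the 130 mm length, z up across the 100 mm height, x normal to the two like faces (solid from x = -4.5 to 4.5 mm). It already stands upright in the green slot and must stay there; a bystander. It reaches 100 mm above the rack's base.
- tab_red: Slot with the red tab. Origin: middle of the slot on the rack's base, where a board's lower edge rests; x along the slot, y across, z up. 14 mm wide, between two wire hoops 50 mm high spanning x = -50 to 50 mm. The tab, a tipped 34 mm square flag on a steel stem at x = 88 mm, reaches z = 69 mm. The red board belongs here.
- tab_blue: Slot with the blue tab. Origin: middle of the slot on the rack's base, where a board's lower edge rests; x along the slot, y across, z up. 14 mm wide, between two wire hoops 50 mm high spanning x = -50 to 50 mm. The tab, a tipped 34 mm square flag on a steel stem at x = 88 mm, reaches z = 69 mm. The blue board belongs here.
- tab_green: Slot with the green tab. Origin: middle of the slot on the rack's base, where a board's lower edge rests; x along the slot, y across, z up. 14 mm wide, between two wire hoops 50 mm high spanning x = -50 to 50 mm. The tab, a tipped 34 mm square flag on a steel stem at x = 88 mm, reaches z = 69 mm. Taken by the green board.
- rack: Fixed slotted rack in the top crate: grey base 190 x 200 x 8 mm, four slots each between two 5 mm steel wire hoops 50 mm high. Origin: centre of the base's underside; x along the slots (tabs at the +x end); slots at y = -72, -24, 24, 72 mm, their bottoms at z = 8 mm. The slot colours (red, blue, green, and white, which stays empty) come in any order.
- crates: Fixed stack of two white plastic crates, 300 (x) x 340 (y) mm, 130 mm high in all; the open top crate (inner floor at z = 80 mm, rim at z = 130 mm) holds the rack, jar and cup. Origin: centre of the underside, on the counter.
- drainer: Fixed drip stand: grey tray 130 (x) x 300 (y) x 8 mm with a lip on its +x side (top at z = 20 mm) and a 6 mm steel rail along y at x = 2, z = 44 mm on which the boards lean towards -x. Bays at y = 75 and -75 mm, one board in each, colours either way round; lower edges at x = 40, z = 11 mm, upper at x = -24, z = 88 mm. Origin: centre of the underside.
- jar: Closed round glass jar, 72 mm in diameter, 85 mm high, in the top crate beside the rack; a bystander. Origin: centre of its underside.
- cup: Brown espresso cup, 64 mm in diameter, 55 mm high, in the top crate beside the rack; a bystander. Origin: centre of its underside.
- moka: Aluminium moka pot, about 96 mm in diameter, 177 mm high, on the counter beyond the drip stand and the crates; a bystander. Origin: centre of its underside.
There are look-alikes about, which are no part of the job. What is meant by the board_red is not turquoise or yellow, and is the smaller of those in its own colour.

How it is judged:
On the way, in this order (a step that is already met when the one before it is completed fails the run):
1. one of the two boards is down in the slot of its colour while still held by the fingers (((x of board_red in the frame of tab_red between -0.025 and 0.025 m and y of board_red in the frame of tab_red between -0.007 and 0.007 m and z of board_red in the frame of tab_red between -0.004 and 0.014 m and angle between board_red's own z axis and vertical below 0.15 rad and angle between the y axis of board_red and the x axis of tab_red, either way round below 0.12 rad and contact force between the fingers and board_red above 0.3 N) or (x of board_blue in the frame of tab_blue between -0.025 and 0.025 m and y of board_blue in the frame of tab_blue between -0.007 and 0.007 m and z of board_blue in the frame of tab_blue between -0.004 and 0.014 m and angle between board_blue's own z axis and vertical below 0.15 rad and angle between the y axis of board_blue and the x axis of tab_blue, either way round below 0.12 rad and contact force between the fingers and board_blue above 0.3 N))), for 0.06 s.
2. that board stands in its slot and the other is down in the slot of its own colour while still held ((((x of board_blue in the frame of tab_blue between -0.025 and 0.025 m and y of board_blue in the frame of tab_blue between -0.007 and 0.007 m and z of board_blue in the frame of tab_blue between -0.004 and 0.005 m and angle between board_blue's own z axis and vertical below 0.15 rad and angle between the y axis of board_blue and the x axis of tab_blue, either way round below 0.12 rad and linear speed of board_blue below 0.02 m/s) and (x of board_red in the frame of tab_red between -0.025 and 0.025 m and y of board_red in the frame of tab_red between -0.007 and 0.007 m and z of board_red in the frame of tab_red between -0.004 and 0.014 m and angle between board_red's own z axis and vertical below 0.15 rad and angle between the y axis of board_red and the x axis of tab_red, either way round below 0.12 rad and contact force between the fingers and board_red above 0.3 N)) or ((x of board_red in the frame of tab_red between -0.025 and 0.025 m and y of board_red in the frame of tab_red between -0.007 and 0.007 m and z of board_red in the frame of tab_red between -0.004 and 0.005 m and angle between board_red's own z axis and vertical below 0.15 rad and angle between the y axis of board_red and the x axis of tab_red, either way round below 0.12 rad and linear speed of board_red below 0.02 m/s) and (x of board_blue in the frame of tab_blue between -0.025 and 0.025 m and y of board_blue in the frame of tab_blue between -0.007 and 0.007 m and z of board_blue in the frame of tab_blue between -0.004 and 0.014 m and angle between board_blue's own z axis and vertical below 0.15 rad and angle between the y axis of board_blue and the x axis of tab_blue, either way round below 0.12 rad and contact force between the fingers and board_blue above 0.3 N)))), for 0.06 s.
At the end, for the whole second after the job is handed in: The red, blue and green boards each stand in the slot of their own colour, at rest: lower edge within 5 mm of the slot's bottom, middle within 25 mm of the slot's middle along it and 7 mm across it, upright within 0.15 rad and in line with the slot within 0.12 rad (x of board_red in the frame of tab_red between -0.025 and 0.025 m and y of board_red in the frame of tab_red between -0.007 and 0.007 m and z of board_red in the frame of tab_red between -0.004 and 0.005 m and angle between each of board_red, board_blue, board_green's own z axis and vertical below 0.15 rad and angle between the y axis of board_red and the x axis of tab_red, either way round below 0.12 rad and linear speed of each of board_red, board_blue below 0.02 m/s and x of board_blue in the frame of tab_blue between -0.025 and 0.025 m and y of board_blue in the frame of tab_blue between -0.007 and 0.007 m and z of board_blue in the frame of tab_blue between -0.004 and 0.005 m and angle between the y axis of board_blue and the x axis of tab_blue, either way round below 0.12 rad and x of board_green in the frame of tab_green between -0.025 and 0.025 m and y of board_green in the frame of tab_green between -0.007 and 0.007 m and z of board_green in the frame of tab_green between -0.004 and 0.005 m and angle between the y axis of board_green and the x axis of tab_green, either way round below 0.12 rad); the robot touches nothing.
It fails at once if the jar, the cup or the moka pot is pushed more than 30 mm or tipped more than 0.4 rad (distance of any of jar, cup, moka from where it was at the start of the episode above 0.03 m or angle between any of jar, cup, moka's own z axis and vertical above 0.4 rad).
It fails at once if the green board is moved more than 20 mm (distance of board_green from where it was at the start of the episode above 0.02 m).
It also fails if it takes over 66 s, if anything falls off the work surface, if the arm or the gripper's body presses on something with over 40 N, if the wrist force passes 120 N, or if a joint passes its speed limit or range.

## Working session

There is one attempt and no reset: what is moved stays moved. The work goes in short steps, Python scripts to look and compute and a tool call to move; the robot and the scene stay as the last step left them, time stands still between calls to the robot, and variables do not carry over. Pictures are saved under pics/ and viewed, at most 10 in all, crops included, and the job is handed in when it is done.

Besides the shell and the picture viewer there is one more tool, called after "Request:" as name(argument=value, ...), one argument or row to a line, values as JSON. jog_arm: Moves the arm, as the interface text tells. Its arguments: {"type":"object","properties":{"commands":{"type":"array"},"squeeze":{"type":"number"}},"required":["commands"]}

```bash
mkdir -p pics; python3 - <<'E'
from plant import ctrl
import cv2
s=ctrl.sense();print(s['t'],s['position'],s['tool_rot'])
for n in("scene","side","wrist"):
    cv2.imwrite(f"pics/{n}0.png",ctrl.get_image(n)); c=ctrl.camera_info(n);print(n,c['K'].tolist(),c['R'].round(4).tolist(),c['t'].round(4).tolist())
E
```

```text
0.0 [0.24081923 0.57643226 0.29160187] [-3.14031005e+00 -1.03800269e-04  2.74584065e+00]
scene [[382.43091529399385, 0.0, 255.2488125681122], [0.0, 382.43091529399385, 195.3059210210309], [0.0, 0.0, 1.0]] [[0.5848, 0.8111, -0.0086], [0.4715, -0.3486, -0.8101], [-0.6601, 0.4697, -0.5863]] [-0.3784, -0.1638, 1.5969]
side [[495.0180145299762, 0.0, 258.31724768231186], [0.0, 495.0180145299762, 190.283370597939], [0.0, 0.0, 1.0]] [[0.999, -0.0425, 0.0168], [-0.0132, -0.6198, -0.7847], [0.0437, 0.7836, -0.6197]] [-0.5457, 0.1107, 1.8387]
wrist [[316.5440115965601, 0.0, 253.09519864096774], [0.0, 316.5440115965601, 194.72349068433107], [0.0, 0.0, 1.0]] [[0.3863, 0.9224, -0.0006], [0.8962, -0.3751, 0.237], [0.2184, -0.0921, -0.9715]] [-0.6257, -0.0242, 0.3895]
```

View pics/scene0.png

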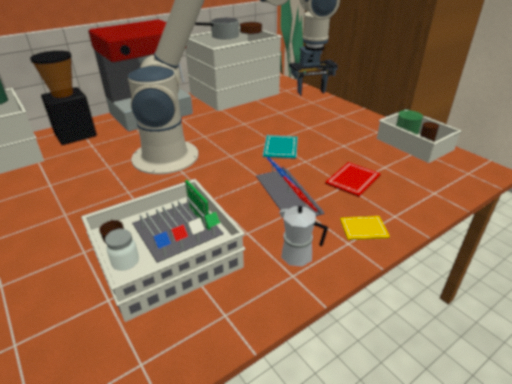

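View pics/side0.png

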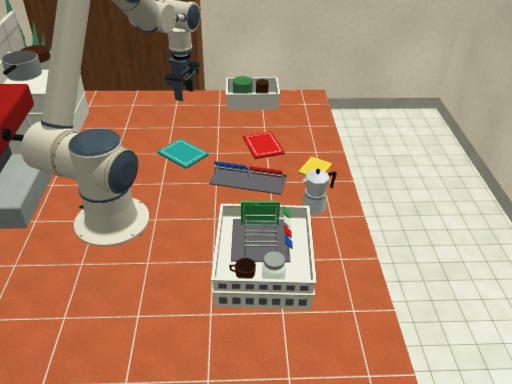

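View pics/wrist0.png

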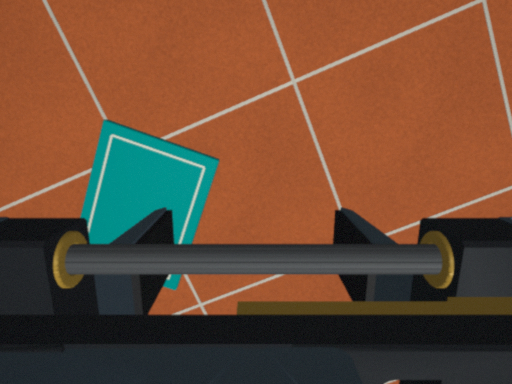

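The scene view shows the crate at about (165,245) with tabs blue (163,240), red (180,233), white (196,226) and green (212,219). The drip stand is at (290,190) with the blue board at the robot end (280,172), and the moka is at (298,240). The side view shows the crate rim corners at (219,205), (310,205), (315,290), (213,290) and the drip-stand corners at (210,183), (284,192). The wrist view only shows the turquoise decoy.

```bash
cat > h.py <<'E'
from plant import ctrl
import numpy as np, cv2
def back(c,p,z):
    d=c['R'].T@np.linalg.solve(c['K'],[p[0],p[1],1.]); o=-c['R'].T@c['t']
    return o+d*(z-o[2])/d[2]
def proj(c,X):
    x=(c['R']@np.atleast_2d(X).T).T+c['t']; u=x@c['K'].T; return u[:,:2]/u[:,2:]
E
python3 - <<'E'
from h import *
c=ctrl.camera_info('side');s=ctrl.camera_info('scene')
f=lambda c,P,z:print(z,[back(c,p,z)[:2].round(3).tolist() for p in P])
f(c,[(219,205),(310,205),(315,290),(213,290)],.13)
f(s,[(84,219),(189,181),(243,234),(125,293)],.13)
f(c,[(210,183),(284,192)],.004)
f(c,[(286,178)],.01)
f(s,[(258,177),(290,216)],.004)
f(c,[(315,208)],0); f(s,[(297,258)],0)
f(s,[(163,240),(180,233),(196,226),(212,219)],.145)
w=ctrl.camera_info('wrist');st=ctrl.sense()
print((-w['R'].T@w['t']-st['position']).round(3))
E
```

```text
0.13 [[0.404, -0.077], [0.721, -0.084], [0.688, -0.464], [0.395, -0.455]]
0.13 [[0.407, -0.41], [0.411, -0.087], [0.719, -0.09], [0.726, -0.412]]
0.004 [[0.358, 0.214], [0.655, 0.149]]
0.01 [[0.671, 0.234]]
0.004 [[0.366, 0.216], [0.619, 0.162]]
0 [[0.768, 0.052]]
0 [[0.776, 0.057]]
0.145 [[0.632, -0.275], [0.634, -0.228], [0.634, -0.182], [0.634, -0.133]]
[-0.063  0.027  0.092]
```

Request:
jog_arm(
  commands=[
    {"dx": 45, "dy": -42, "dz": 10, "yaw": 1},
    {"dx": 90, "dy": -84, "dz": 20, "yaw": 3},
    {"dx": 135, "dy": -126, "dz": 30, "yaw": 5},
    {"dx": 180, "dy": -168, "dz": 30, "yaw": 7},
    {"dx": 225, "dy": -210, "dz": 30, "yaw": 9},
    {"dx": 270, "dy": -252, "dz": 30, "yaw": 10},
    {"dx": 315, "dy": -295, "dz": 30, "yaw": 10},
    {"dx": 360, "dy": -340, "dz": 30, "yaw": 10},
  ],
)

```text
invalid input
```

Request:
jog_arm(
  commands=[
    {"dx": 0},
    {"dx": 0},
    {"dx": 0},
    {"dx": 0},
  ],
)

```text
invalid input
```

```bash
python3 - <<'E'
from h import *
import pickle
s=ctrl.sense();print(s['t'],s['position'],s['tool_rot'],s['contact_force'])
c=ctrl.camera_info('wrist');im=ctrl.get_image('wrist');cv2.imwrite('pics/w1.png',cv2.resize(im,(800,600),interpolation=cv2.INTER_CUBIC));pickle.dump(c,open('w1.pkl','wb'))
E
```

```text
0.15 [0.24087508 0.5764966  0.29178072] [-3.14069287e+00 -1.07134129e-04  2.74571627e+00] [0.17224234 0.7819426  0.02830948]
```

View pics/w1.png

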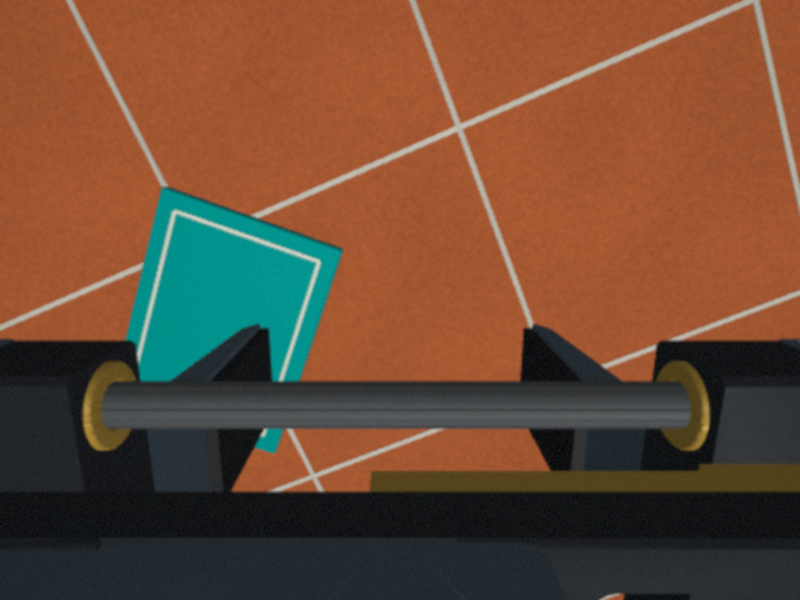

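The moves were refused, so this picture is the same start view with the turquoise decoy. I'll give every key in each row this time.

Request:
jog_arm(
  commands=[
    {"dx": 45, "dy": -42, "dz": 10, "yaw": 1, "fingers": 0},
    {"dx": 90, "dy": -84, "dz": 20, "yaw": 3, "fingers": 0},
    {"dx": 135, "dy": -126, "dz": 30, "yaw": 5, "fingers": 0},
    {"dx": 180, "dy": -168, "dz": 30, "yaw": 7, "fingers": 0},
    {"dx": 225, "dy": -210, "dz": 30, "yaw": 9, "fingers": 0},
    {"dx": 270, "dy": -252, "dz": 30, "yaw": 10, "fingers": 0},
    {"dx": 315, "dy": -295, "dz": 30, "yaw": 10, "fingers": 0},
    {"dx": 360, "dy": -340, "dz": 30, "yaw": 10, "fingers": 0},
  ],
  squeeze=15,
)

```text
t: 1.0
position: [0.5323, 0.3026, 0.3218]
tool_rot: [3.142, -0.0, 2.92]
contact_force: [-0.3, 1.4, -0.2]
opening: 0.0912
grasp_force: 0.0
```

Request:
jog_arm(
  commands=[
    {"dx": 0, "dy": 0, "dz": 0, "yaw": 0, "fingers": 0},
    {"dx": 0, "dy": 0, "dz": 0, "yaw": 0, "fingers": 0},
    {"dx": 0, "dy": 0, "dz": 0, "yaw": 0, "fingers": 0},
  ],
)

```text
t: 1.3
position: [0.5305, 0.3048, 0.3217]
tool_rot: [-3.141, -0.001, 2.921]
contact_force: [0.1, -0.2, -0.1]
opening: 0.0911
grasp_force: 0.0
```

```bash
cat > look.py <<'E'
from h import *
import pickle,sys
n=sys.argv[1]
s=ctrl.sense();print(s['t'],s['position'],s['tool_rot'],s['contact_force'],s['opening'])
c=ctrl.camera_info('wrist');im=ctrl.get_image('wrist');cv2.imwrite(f'pics/{n}.png',cv2.resize(im,(800,600),interpolation=cv2.INTER_CUBIC));pickle.dump((c,im),open(n+'.pkl','wb'))
E
python3 look.py w2
```

```text
1.3 [0.53048122 0.30475848 0.32168162] [-3.14149297e+00 -5.92401005e-04  2.92071218e+00] [ 0.05183459 -0.2213804  -0.11854159] 0.0911246482609786
```

View pics/w2.png

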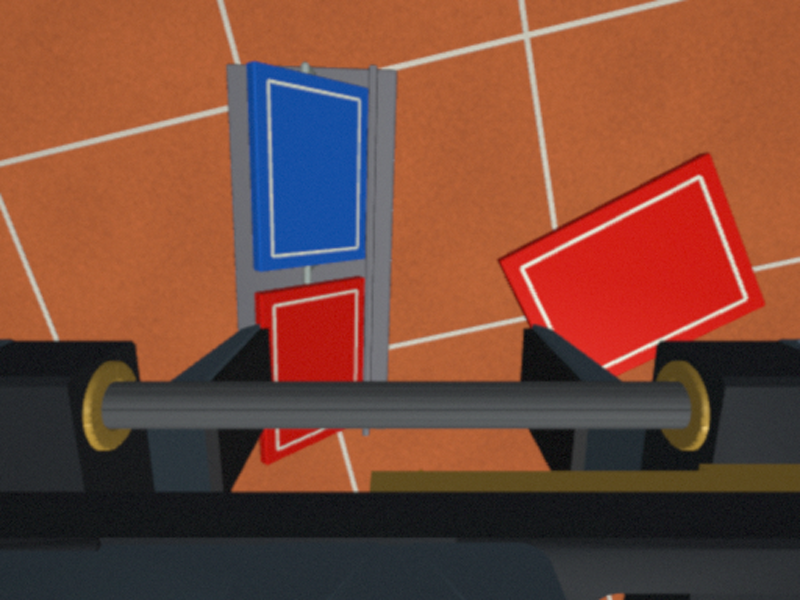

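The wrist view shows the whole drip stand. The tray's robot-end corners are at (228,65) and (397,70). The blue board's upper edge runs from (250,62) to (258,270) and its lower corners are at (370,88) and (363,262). The red board's upper edge runs from (255,292) to (263,463), and the large red decoy is on the right.

```bash
python3 - <<'E'
from h import *
import pickle
from scipy.optimize import least_squares
c,_=pickle.load(open('w2.pkl','rb'))
tb=(-.0274,.0851); lf=(.0434,.0139)
def model(p):
    P=[(-.065,.150,.008),(.065,.150,.020),
     (tb[0],p[3]+.065,tb[1]),(tb[0],p[3]-.065,tb[1]),(lf[0],p[3]+.065,lf[1]),(lf[0],p[3]-.065,lf[1]),
     (tb[0],p[4]+.065,tb[1]),(tb[0],p[4]-.065,tb[1]),(lf[0],p[4]+.065,lf[1])]
    P=np.array(P);a=p[2];R=np.array([[np.cos(a),-np.sin(a)],[np.sin(a),np.cos(a)]])
    return np.c_[P[:,:2]@R.T+p[:2],P[:,2]]
px=np.array([(228,65),(397,70),(250,62),(258,270),(370,88),(363,262),(255,292),(263,463),(365,278)])*.64
r=least_squares(lambda p:(proj(c,model(p))-px).ravel(),[.52,.245,1.35,.075,-.075],loss='soft_l1')
print(r.x.round(4),np.degrees(r.x[2]));print((proj(c,model(r.x))-px).round(1).tolist())
a=r.x[2];R=np.array([[np.cos(a),-np.sin(a)],[np.sin(a),np.cos(a)]])
for n,y in(("blue",r.x[3]),("red",r.x[4])):
  for x in(.04,.0,-.024): print(n,x,(r.x[:2]+R@[x,y]).round(4))
E
```

```text
[ 0.5137  0.2409  1.3114  0.0722 -0.072 ] 75.13784172346034
[[-0.2, 0.5], [1.8, -0.5], [-0.8, -0.2], [-1.9, 1.1], [0.2, 0.2], [2.1, -1.4], [0.4, 0.2], [-1.5, 0.3], [0.5, -0.6]]
blue 0.04 [0.4542 0.2981]
blue 0.0 [0.4439 0.2594]
blue -0.024 [0.4377 0.2362]
red 0.04 [0.5935 0.2611]
red 0.0 [0.5833 0.2224]
red -0.024 [0.5771 0.1992]
```

Request:
jog_arm(
  commands=[
    {"dx": 10, "dy": -50, "dz": 10, "yaw": 2, "fingers": 0},
    {"dx": 20, "dy": -100, "dz": 20, "yaw": 4, "fingers": 0},
    {"dx": 30, "dy": -150, "dz": 20, "yaw": 6, "fingers": 0},
    {"dx": 40, "dy": -200, "dz": 20, "yaw": 8, "fingers": 0},
    {"dx": 50, "dy": -250, "dz": 20, "yaw": 10, "fingers": 0},
    {"dx": 60, "dy": -300, "dz": 20, "yaw": 12, "fingers": 0},
    {"dx": 70, "dy": -350, "dz": 20, "yaw": 12.7, "fingers": 0},
    {"dx": 80, "dy": -400, "dz": 20, "yaw": 12.7, "fingers": 0},
  ],
)

```text
t: 2.15
position: [0.6091, -0.0867, 0.3421]
tool_rot: [3.141, 0.0, -3.139]
contact_force: [0.6, 0.2, -0.3]
opening: 0.0912
grasp_force: 0.0
```

Request:
jog_arm(
  commands=[
    {"dx": 5, "dy": -45, "dz": 0, "yaw": 0, "fingers": 0},
    {"dx": 10, "dy": -90, "dz": 0, "yaw": 0, "fingers": 0},
    {"dx": 10, "dy": -120, "dz": 0, "yaw": 0, "fingers": 0},
    {"dx": 10, "dy": -120, "dz": 0, "yaw": 0, "fingers": 0},
    {"dx": 10, "dy": -120, "dz": 0, "yaw": 0, "fingers": 0},
    {"dx": 10, "dy": -120, "dz": 0, "yaw": 0, "fingers": 0},
  ],
)

```text
t: 2.75
position: [0.6193, -0.2043, 0.3419]
tool_rot: [3.141, -0.0, -3.139]
contact_force: [-0.4, -0.6, -0.3]
opening: 0.0913
grasp_force: 0.0
```

```bash
python3 look.py w3
```

```text
2.75 [ 0.61927174 -0.20428729  0.34192736] [ 3.14119635e+00 -9.12254655e-05 -3.13944570e+00] [-0.3770583  -0.61840125 -0.33471014] 0.0913222349929031
```

View pics/w3.png

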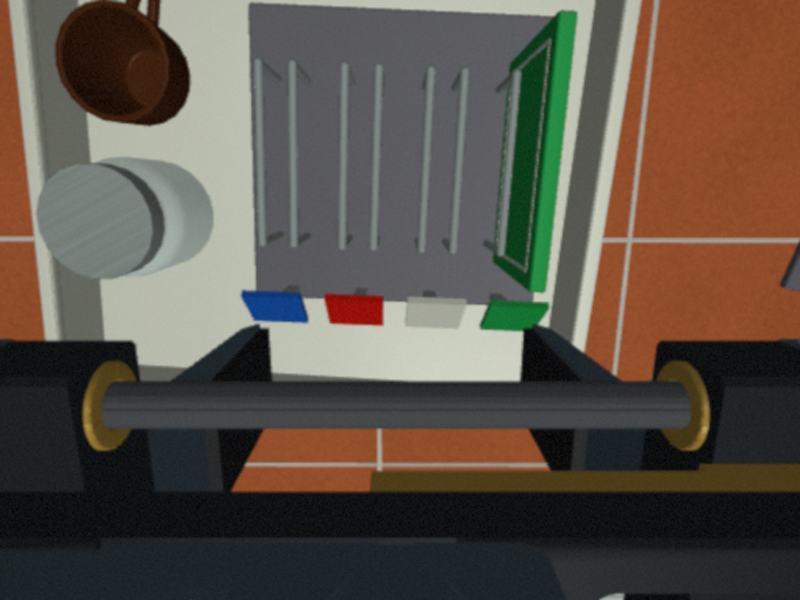

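The rack is seen from above. The wire pairs, as columns at the top and bottom rows, are blue 260/292 to 262/294, red 344/378 to 343/374, white 431/464 to 422/453, and the green board stands at the right. The tabs, left to right, are blue, red, white and green, at rows around 310.

```bash
cat > rack.py <<'E'
from h import *
import pickle
from scipy.optimize import least_squares
c,im=pickle.load(open('w3.pkl','rb'))
g=cv2.cvtColor(im,cv2.COLOR_BGR2GRAY).astype(float)
Z=.1355
ends=np.array([(260,62),(262,243),(292,64),(294,245),(344,66),(343,248),(378,67),(374,248),(431,69),(422,250),(464,70),(453,252)])*.64
obs=[];lab=[]
for i in range(6):
    a,b=ends[2*i],ends[2*i+1]
    for r in range(int(a[1])+12,int(b[1])-8,3):
        u=a[0]+(b[0]-a[0])*(r-a[1])/(b[1]-a[1]); k=np.arange(int(round(u))-4,int(round(u))+5)
        w=g[r,k]-np.median(g[r,k]); w[w<8]=0
        if w.sum()>20: obs.append(back(c,(np.sum(k*w)/w.sum(),r),Z));lab.append(i)
obs=np.array(obs);lab=np.array(lab)
off=np.array([-.0815,-.0625,-.0335,-.0145,.0145,.0335])
# world line: y = y0 + off/cos + tan(a)*(x-0.545)
f=lambda p:-np.sin(p[1])*(obs[:,0]-.545)+np.cos(p[1])*(obs[:,1]-p[0])-off[lab]*p[2]
r=least_squares(f,[-.205,0,1],loss='soft_l1',f_scale=.001)
print('y0,yaw deg,scale',r.x[0],np.degrees(r.x[1]),r.x[2],'rms',np.std(r.fun),[f(r.x)[lab==i].mean().round(4) for i in range(6)])
xe=np.array([back(c,e,Z)[:2] for e in ends]);print('x ends',xe[0::2,0].round(4),xe[1::2,0].round(4))
xc=(xe[0::2,0].mean()+xe[1::2,0].mean())/2
for n,o in(('blue',-.072),('red',-.024)):
    print(n,'slot at x',round(xc,4),'y',round(r.x[0]+o+np.tan(r.x[1])*(xc-.545),4))
E
python3 rack.py
```

```text
y0,yaw deg,scale -0.1997325875869834 -2.2290870669336047 1.0045171175661167 rms 7.933940428305047e-05 [np.float64(-0.0), np.float64(0.0), np.float64(-0.0), np.float64(-0.0), np.float64(0.0), np.float64(-0.0)]
x ends [0.4861 0.4871 0.4881 0.4886 0.4896 0.4901] [0.5864 0.5876 0.5894 0.5894 0.5906 0.5917]
blue slot at x 0.5387 y -0.2715
red slot at x 0.5387 y -0.2235
```

```bash
python3 - <<'E'
from h import *
import pickle
c,im=pickle.load(open('w3.pkl','rb'))
p=np.array([0.61927174,-0.20428729,0.34192736])
# yaw=180, tool x=(-1,0,0), y=(0,1,0)
for zt in(.06,.078):
  for y in(.0456,-.0456):
    print(zt,y,(proj(c,p+[-.016,y,-zt])/.64).round(1))
g=cv2.cvtColor(im,cv2.COLOR_BGR2GRAY)
for r in(214,218,222,226):
    print(r,'L',g[r,150:182].tolist(),'\n  R',g[r,326:358].tolist())
E
```

```text
0.06 0.0456 [[531.1 348.5]]
0.06 -0.0456 [[249.  348.2]]
0.078 0.0456 [[517.7 332.2]]
0.078 -0.0456 [[263.4 331.9]]
214 L [68, 40, 38, 37, 35, 38, 36, 36, 36, 36, 37, 35, 27, 18, 11, 8, 10, 14, 18, 7, 17, 47, 131, 184, 189, 189, 191, 191, 191, 193, 192, 192] 
  R [202, 203, 202, 201, 204, 203, 203, 198, 158, 63, 18, 12, 12, 9, 13, 13, 11, 19, 19, 28, 30, 34, 33, 34, 36, 33, 37, 36, 37, 35, 42, 55]
218 L [37, 38, 36, 36, 35, 37, 37, 34, 30, 18, 15, 17, 16, 14, 12, 12, 12, 8, 10, 15, 13, 40, 112, 170, 187, 191, 189, 192, 190, 193, 193, 191] 
  R [205, 203, 203, 204, 203, 205, 204, 187, 139, 47, 7, 12, 9, 12, 15, 12, 14, 10, 13, 12, 5, 20, 20, 32, 32, 33, 35, 35, 37, 34, 36, 36]
222 L [38, 37, 34, 39, 33, 23, 19, 17, 11, 16, 4, 15, 15, 11, 11, 8, 13, 11, 14, 4, 11, 28, 85, 151, 188, 191, 190, 191, 190, 192, 192, 191] 
  R [205, 204, 204, 206, 205, 203, 202, 183, 126, 39, 15, 13, 17, 14, 17, 18, 7, 15, 11, 20, 15, 13, 15, 17, 17, 24, 30, 32, 29, 31, 33, 36]
226 L [36, 25, 14, 7, 8, 11, 13, 15, 15, 21, 15, 11, 10, 11, 16, 16, 14, 15, 12, 18, 18, 27, 76, 145, 186, 192, 190, 190, 191, 192, 191, 192] 
  R [205, 206, 204, 204, 204, 204, 201, 167, 77, 24, 17, 11, 10, 12, 16, 6, 13, 10, 6, 16, 8, 9, 12, 12, 9, 19, 13, 18, 10, 23, 29, 31]
```

Request:
jog_arm(
  commands=[
    {"dx": -17, "dy": 45, "dz": 0, "yaw": -2, "fingers": 0},
    {"dx": -34, "dy": 90, "dz": 0, "yaw": -4, "fingers": 0},
    {"dx": -51, "dy": 135, "dz": 0, "yaw": -6, "fingers": 0},
    {"dx": -68, "dy": 180, "dz": 0, "yaw": -8, "fingers": 0},
    {"dx": -85, "dy": 225, "dz": 0, "yaw": -10, "fingers": 0},
    {"dx": -102, "dy": 270, "dz": 0, "yaw": -12, "fingers": 0},
    {"dx": -119, "dy": 315, "dz": 0, "yaw": -14, "fingers": 0},
    {"dx": -136, "dy": 360, "dz": 0, "yaw": -15, "fingers": 0},
  ],
)

```text
t: 3.6
position: [0.4815, 0.1565, 0.3422]
tool_rot: [3.141, 0.001, 2.88]
contact_force: [1.7, 0.4, -0.8]
opening: 0.0912
grasp_force: 0.0
```

Request:
jog_arm(
  commands=[
    {"dx": 0, "dy": 0, "dz": 0, "yaw": 0, "fingers": 0},
    {"dx": 0, "dy": 0, "dz": 0, "yaw": 0, "fingers": 0},
  ],
)

```text
t: 3.8
position: [0.4823, 0.1556, 0.3421]
tool_rot: [3.142, 0.0, 2.884]
contact_force: [0.1, -0.4, 0.3]
opening: 0.0915
grasp_force: 0.0
```

Request:
jog_arm(
  commands=[
    {"dx": -20, "dy": 47, "dz": 0, "yaw": 0, "fingers": 0},
    {"dx": -39, "dy": 94, "dz": 0, "yaw": 0, "fingers": 0},
    {"dx": -39, "dy": 94, "dz": -45, "yaw": 0, "fingers": 0},
    {"dx": -39, "dy": 94, "dz": -90, "yaw": 0, "fingers": 0},
    {"dx": -39, "dy": 94, "dz": -120, "yaw": 0, "fingers": 0},
    {"dx": -39, "dy": 94, "dz": -140, "yaw": 0, "fingers": 0},
    {"dx": -39, "dy": 94, "dz": -140, "yaw": 0, "fingers": 0},
  ],
)

```text
t: 4.5
position: [0.4435, 0.2468, 0.1997]
tool_rot: [-3.139, -0.003, 2.88]
contact_force: [0.1, -0.0, 0.4]
opening: 0.0913
grasp_force: 0.0
```

```bash
python3 look.py w4
```

```text
4.5 [0.44347091 0.24682654 0.19969831] [-3.13886761 -0.00328696  2.87956137] [ 0.08811011 -0.03855573  0.4032594 ] 0.09125003292021815
```

View pics/w4.png

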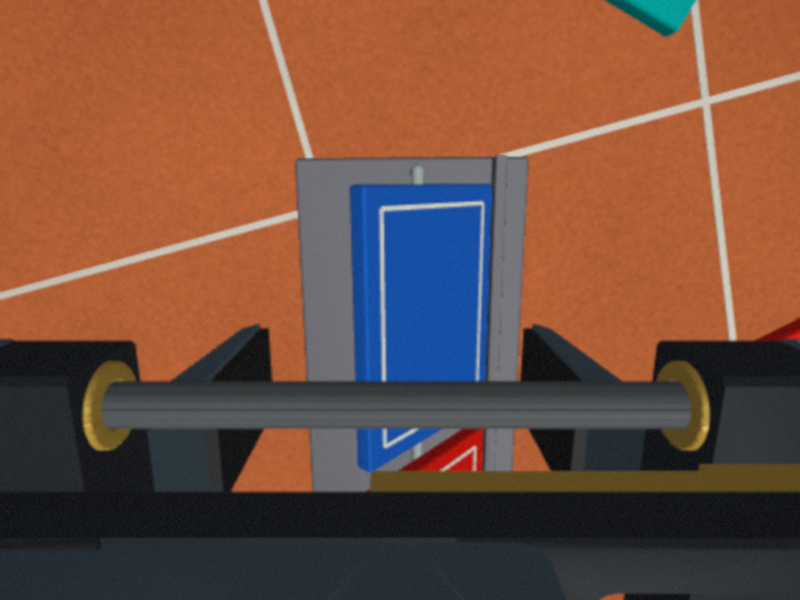

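The fingers straddle the blue board and are aligned with it. Its upper edge is at columns 353–380, its lower edge is at the lip around 490, and the finger mid-line is near column 396.

Request:
jog_arm(
  commands=[
    {"dx": 1, "dy": 3, "dz": -30, "yaw": 0, "fingers": 0},
    {"dx": 1, "dy": 3, "dz": -55, "yaw": 0, "fingers": 0},
    {"dx": 1, "dy": 3, "dz": -70, "yaw": 0, "fingers": 0},
    {"dx": 1, "dy": 3, "dz": -70, "yaw": 0, "fingers": 0.2},
    {"dx": 1, "dy": 3, "dz": -70, "yaw": 0, "fingers": 0.45},
    {"dx": 1, "dy": 3, "dz": -70, "yaw": 0, "fingers": 0.45},
    {"dx": 1, "dy": 3, "dz": -70, "yaw": 0, "fingers": 0.45},
  ],
  squeeze=8,
)

```text
t: 5.25
position: [0.4457, 0.2511, 0.133]
tool_rot: [3.14, 0.002, 2.88]
contact_force: [0.6, 0.2, -0.6]
opening: 0.0624
grasp_force: 0.0
```

Request:
jog_arm(
  commands=[
    {"dx": 0, "dy": 0, "dz": 0, "yaw": 0, "fingers": 0.49},
    {"dx": 0, "dy": 0, "dz": 0, "yaw": 0, "fingers": 0.49},
    {"dx": 1.5, "dy": 6, "dz": 4, "yaw": 0, "fingers": 0.54},
    {"dx": 3, "dy": 12, "dz": 6, "yaw": 0, "fingers": 0.59},
    {"dx": 5, "dy": 19, "dz": 10, "yaw": 0, "fingers": 0.67},
  ],
)

```text
t: 5.75
position: [0.4503, 0.2706, 0.1421]
tool_rot: [3.142, -0.0, 2.88]
contact_force: [-0.2, -0.7, -0.8]
opening: 0.0323
grasp_force: 0.2
```

Request:
jog_arm(
  commands=[
    {"dx": 1.5, "dy": 6, "dz": 4, "yaw": 0, "fingers": 0.73},
    {"dx": 3.5, "dy": 13, "dz": 7, "yaw": 0, "fingers": 0.78},
    {"dx": 5, "dy": 19, "dz": 9, "yaw": 0, "fingers": 0.82},
    {"dx": 6.5, "dy": 24, "dz": 10, "yaw": 0, "fingers": 0.87},
    {"dx": 6.5, "dy": 24, "dz": 10, "yaw": 0, "fingers": 0.95},
    {"dx": 6.5, "dy": 24, "dz": 10, "yaw": 0, "fingers": 1},
    {"dx": 6.5, "dy": 24, "dz": 10, "yaw": 0, "fingers": 1},
    {"dx": 6.5, "dy": 24, "dz": 10, "yaw": 0, "fingers": 1},
  ],
  squeeze=15,
)

```text
t: 6.55
position: [0.4567, 0.2936, 0.1519]
tool_rot: [-3.141, 0.0, 2.881]
contact_force: [0.3, -2.7, 5.3]
opening: 0.0093
grasp_force: 15.0
```

Request:
jog_arm(
  commands=[
    {"dx": 0, "dy": 0, "dz": 10, "yaw": 0, "fingers": 1},
    {"dx": 0, "dy": 0, "dz": 40, "yaw": 0, "fingers": 1},
    {"dx": 0, "dy": 0, "dz": 80, "yaw": 0, "fingers": 1},
    {"dx": 0, "dy": 0, "dz": 120, "yaw": 0, "fingers": 1},
    {"dx": 0, "dy": 0, "dz": 160, "yaw": 0, "fingers": 1},
    {"dx": 0, "dy": 0, "dz": 190, "yaw": 0, "fingers": 1},
    {"dx": 0, "dy": 0, "dz": 215, "yaw": 0, "fingers": 1},
    {"dx": 0, "dy": 0, "dz": 215, "yaw": 0, "fingers": 1},
  ],
  squeeze=25,
)

```text
t: 7.35
position: [0.4573, 0.2943, 0.3706]
tool_rot: [3.138, 0.004, 2.88]
contact_force: [0.2, -1.0, -1.8]
opening: 0.0089
grasp_force: 25.0
```

```bash
python3 look.py w5; python3 - <<'E'
from h import *
cv2.imwrite('pics/s5.png',ctrl.get_image('side'))
a=cv2.imread('pics/w5.png');b=cv2.imread('pics/s5.png')
cv2.imwrite('pics/m5.png',np.vstack([a[150:500],cv2.resize(b[60:220,110:430],(800,400))[:250]]))
E
```

```text
7.35 [0.45733849 0.29425719 0.37064157] [3.13778123 0.00414023 2.88014005] [ 0.24119127 -0.95474122 -1.84052966] 0.008865550486026753
```

View pics/m5.png

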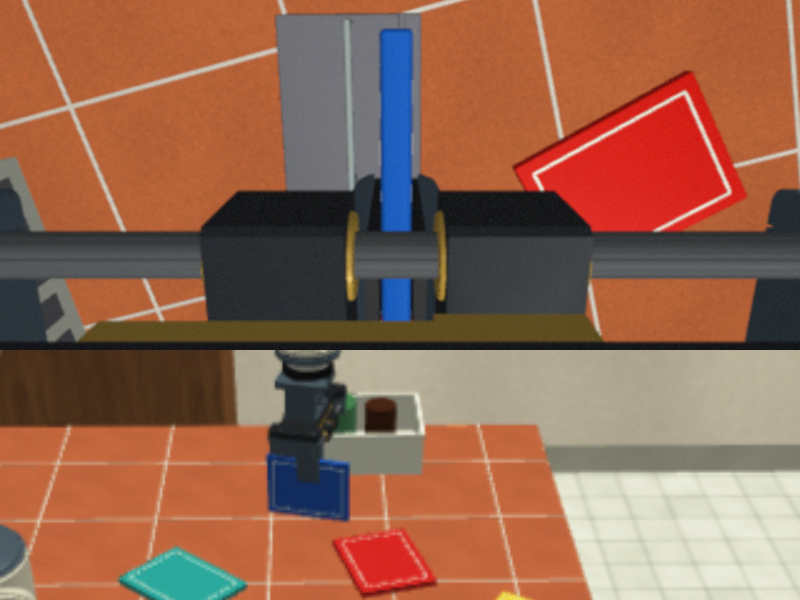

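The wrist view shows the blue board held square between the fingers: column 397, near end at row 180 of the full picture. The side view shows it upright and level.

```bash
python3 - <<'E'
from h import *
import pickle
c,im=pickle.load(open('w5.pkl','rb'))
p=np.array([.45734,.29426,.37064]);yaw=2.88014
tx=np.array([np.cos(yaw),np.sin(yaw),0]);ty=np.array([np.sin(yaw),-np.cos(yaw),0])
b=cv2.inRange(im,(120,0,0),(255,140,80))
for r in(120,125,130,135,140):
    k=np.where(b[r,200:300])[0]+200
    X=[back(c,(u,r),.3706-.152+.108)-p for u in(k.min()-.5,k.max()+.5)]
    print(r,k.min(),k.max(),[(round(x@tx,4),round(x@ty,4)) for x in X])
rr=np.where(b[:,252])[0];print(rr.min());x=back(c,(252,rr.min()-.5),.3266)-p;print(x@tx,x@ty)
E
```

```text
120 243 263 [(np.float64(0.067), np.float64(-0.0029)), (np.float64(0.067), np.float64(0.0059))]
125 243 263 [(np.float64(0.0649), np.float64(-0.0029)), (np.float64(0.0649), np.float64(0.0059))]
130 243 263 [(np.float64(0.0629), np.float64(-0.0029)), (np.float64(0.0629), np.float64(0.0059))]
135 243 263 [(np.float64(0.0608), np.float64(-0.0029)), (np.float64(0.0608), np.float64(0.0059))]
140 243 263 [(np.float64(0.0587), np.float64(-0.0029)), (np.float64(0.0587), np.float64(0.006))]
114
0.06958421292949249 0.001099573825678539
```

Request:
jog_arm(
  commands=[
    {"dx": 7, "dy": -45, "dz": 0, "yaw": 1.5, "fingers": 1},
    {"dx": 14, "dy": -90, "dz": 0, "yaw": 3, "fingers": 1},
    {"dx": 21, "dy": -135, "dz": 0, "yaw": 4.5, "fingers": 1},
    {"dx": 28, "dy": -180, "dz": 0, "yaw": 6, "fingers": 1},
    {"dx": 35, "dy": -225, "dz": 0, "yaw": 7.5, "fingers": 1},
    {"dx": 42, "dy": -270, "dz": 0, "yaw": 9, "fingers": 1},
    {"dx": 49, "dy": -315, "dz": 0, "yaw": 10.5, "fingers": 1},
    {"dx": 55, "dy": -360, "dz": 0, "yaw": 12, "fingers": 1},
  ],
)

```text
t: 8.25
position: [0.511, -0.0679, 0.3656]
tool_rot: [3.141, -0.002, 3.091]
contact_force: [1.4, 0.1, -1.9]
opening: 0.0086
grasp_force: 25.0
```

Request:
jog_arm(
  commands=[
    {"dx": 0, "dy": 0, "dz": 0, "yaw": 0, "fingers": 1},
    {"dx": 0, "dy": 0, "dz": 0, "yaw": 0, "fingers": 1},
  ],
)

```text
t: 8.45
position: [0.5111, -0.0668, 0.3656]
tool_rot: [3.141, -0.003, 3.087]
contact_force: [0.2, 1.1, -1.5]
opening: 0.0087
grasp_force: 25.0
```

Request:
jog_arm(
  commands=[
    {"dx": 8, "dy": -45, "dz": 3, "yaw": 0.9, "fingers": 1},
    {"dx": 16, "dy": -90, "dz": 3, "yaw": 0.9, "fingers": 1},
    {"dx": 24, "dy": -135, "dz": 3, "yaw": 0.9, "fingers": 1},
    {"dx": 30, "dy": -180, "dz": 3, "yaw": 0.9, "fingers": 1},
    {"dx": 30, "dy": -207, "dz": 0, "yaw": 0.9, "fingers": 1},
    {"dx": 30, "dy": -207, "dz": -30, "yaw": 0.9, "fingers": 1},
    {"dx": 30, "dy": -207, "dz": -60, "yaw": 0.9, "fingers": 1},
    {"dx": 30, "dy": -207, "dz": -60, "yaw": 0.9, "fingers": 1},
  ],
)

```text
t: 9.25
position: [0.5403, -0.2709, 0.3026]
tool_rot: [3.137, -0.007, 3.106]
contact_force: [-0.9, 0.8, -0.5]
opening: 0.009
grasp_force: 25.0
```

Request:
jog_arm(
  commands=[
    {"dx": 0, "dy": 0, "dz": 0, "yaw": 0, "fingers": 1},
    {"dx": 0, "dy": 0, "dz": 0, "yaw": 0, "fingers": 1},
  ],
)

```text
t: 9.45
position: [0.5424, -0.2726, 0.3084]
tool_rot: [-3.141, 0.002, 3.106]
contact_force: [0.2, 0.0, -2.3]
opening: 0.0089
grasp_force: 25.0
```

```bash
python3 look.py w6; python3 -c "
import cv2;a=cv2.imread('pics/w6.png');cv2.imwrite('pics/w6c.png',cv2.resize(a[0:330,230:670],(800,600),interpolation=cv2.INTER_CUBIC))"
```

```text
9.45 [ 0.54238631 -0.27262976  0.30837827] [-3.14068708e+00  1.66915987e-03  3.10626228e+00] [ 0.21449181  0.00665956 -2.29095779] 0.008915808420195008
```

View pics/w6c.png

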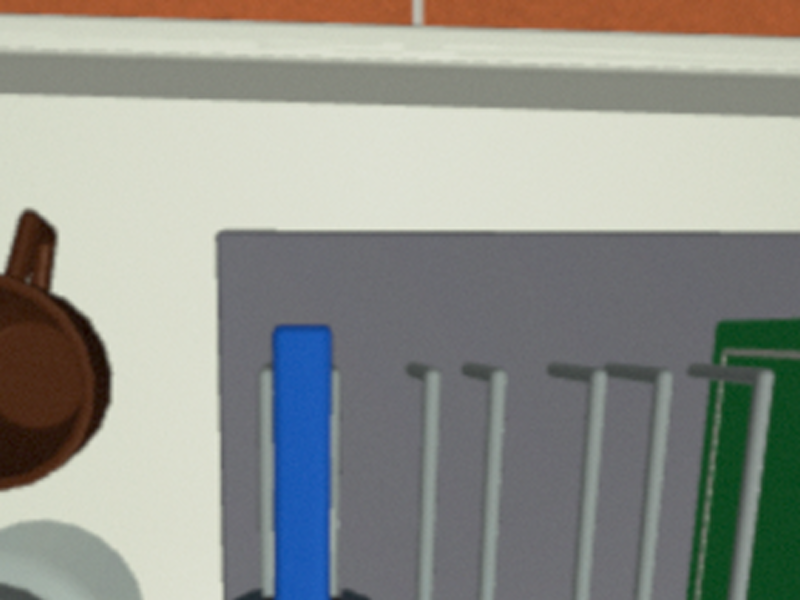

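The blue board hangs over its slot: board columns 275–331, left wire at about 267 and right wire at about 333. The slot centre is therefore roughly 1 mm to the left (-y) of the board.

Request:
jog_arm(
  commands=[
    {"dx": 0, "dy": -1.2, "dz": -8, "yaw": -0.2, "fingers": 1},
    {"dx": 0, "dy": -1.2, "dz": -16, "yaw": -0.2, "fingers": 1},
    {"dx": 0, "dy": -1.2, "dz": -24, "yaw": -0.2, "fingers": 1},
    {"dx": 0, "dy": -1.2, "dz": -32, "yaw": -0.2, "fingers": 1},
    {"dx": 0, "dy": -1.2, "dz": -40, "yaw": -0.2, "fingers": 1},
    {"dx": 0, "dy": -1.2, "dz": -40, "yaw": -0.2, "fingers": 1},
  ],
)

```text
t: 10.1
position: [0.5412, -0.274, 0.2654]
tool_rot: [3.141, -0.002, 3.102]
contact_force: [0.3, -0.3, -1.2]
opening: 0.0091
grasp_force: 25.0
```

Request:
jog_arm(
  commands=[
    {"dx": 0, "dy": 0, "dz": -7, "yaw": 0, "fingers": 1},
    {"dx": 0, "dy": 0, "dz": -14, "yaw": 0, "fingers": 1},
    {"dx": 0, "dy": 0, "dz": -21, "yaw": 0, "fingers": 1},
    {"dx": 0, "dy": 0, "dz": -26, "yaw": 0, "fingers": 1},
    {"dx": 0, "dy": 0, "dz": -29, "yaw": 0, "fingers": 1},
    {"dx": 0, "dy": 0, "dz": -29, "yaw": 0, "fingers": 1},
    {"dx": 0, "dy": 0, "dz": -29, "yaw": 0, "fingers": 1},
  ],
)

```text
t: 10.8
position: [0.5417, -0.2744, 0.238]
tool_rot: [-3.141, 0.0, 3.102]
contact_force: [0.5, -0.1, -1.1]
opening: 0.009
grasp_force: 25.0
```

Request:
jog_arm(
  commands=[
    {"dx": 0, "dy": 0, "dz": -2, "yaw": 0, "fingers": 1},
    {"dx": 0, "dy": 0, "dz": -4, "yaw": 0, "fingers": 1},
    {"dx": 0, "dy": 0, "dz": -6, "yaw": 0, "fingers": 1},
    {"dx": 0, "dy": 0, "dz": -6, "yaw": 0, "fingers": 1},
    {"dx": 0, "dy": 0, "dz": -6, "yaw": 0, "fingers": 1},
  ],
)

```text
t: 11.3
position: [0.5417, -0.2743, 0.2319]
tool_rot: [-3.141, 0.0, 3.102]
contact_force: [-0.6, -0.2, 1.2]
opening: 0.0091
grasp_force: 25.0
```

Request:
jog_arm(
  commands=[
    {"dx": 0, "dy": 0, "dz": -1, "yaw": 0, "fingers": 1},
    {"dx": 0, "dy": 0, "dz": -1, "yaw": 0, "fingers": 1},
    {"dx": 0, "dy": 0, "dz": -1, "yaw": 0, "fingers": 0.85},
    {"dx": 0, "dy": 0, "dz": -1, "yaw": 0, "fingers": 0.7},
    {"dx": 0, "dy": 0, "dz": -1, "yaw": 0, "fingers": 0.7},
    {"dx": 0, "dy": 0, "dz": -1, "yaw": 0, "fingers": 0.7},
    {"dx": 0, "dy": 0, "dz": -1, "yaw": 0, "fingers": 0.7},
  ],
)

```text
t: 12.0
position: [0.5416, -0.2743, 0.2307]
tool_rot: [3.142, -0.0, 3.102]
contact_force: [-0.3, -0.8, -0.3]
opening: 0.0277
grasp_force: 0.0
```

Request:
jog_arm(
  commands=[
    {"dx": 0, "dy": 0, "dz": 20, "yaw": 0, "fingers": 0.7},
    {"dx": 0, "dy": 0, "dz": 50, "yaw": 0, "fingers": 0.7},
    {"dx": 0, "dy": 0, "dz": 90, "yaw": 0, "fingers": 0.6},
    {"dx": 0, "dy": 10, "dz": 120, "yaw": 0, "fingers": 0.3},
    {"dx": 5, "dy": 50, "dz": 130, "yaw": -2, "fingers": 0},
    {"dx": 10, "dy": 95, "dz": 130, "yaw": -4, "fingers": 0},
    {"dx": 15, "dy": 140, "dz": 130, "yaw": -6, "fingers": 0},
    {"dx": 20, "dy": 185, "dz": 130, "yaw": -8, "fingers": 0},
  ],
)

```text
t: 12.8
position: [0.5615, -0.0877, 0.3609]
tool_rot: [3.142, 0.0, 2.96]
contact_force: [-0.2, -0.3, -0.0]
opening: 0.0719
grasp_force: 0.0
```

Request:
jog_arm(
  commands=[
    {"dx": 0, "dy": 0, "dz": 0, "yaw": 0, "fingers": 0},
    {"dx": 0, "dy": 0, "dz": 0, "yaw": 0, "fingers": 0},
  ],
)

```text
t: 13.0
position: [0.5617, -0.0884, 0.3609]
tool_rot: [-3.141, 0.0, 2.965]
contact_force: [-0.6, -0.4, 0.5]
opening: 0.0885
grasp_force: 0.0
```

Request:
jog_arm(
  commands=[
    {"dx": 3, "dy": 45, "dz": 0, "yaw": -1, "fingers": 0},
    {"dx": 6, "dy": 90, "dz": 0, "yaw": -2, "fingers": 0},
    {"dx": 9, "dy": 135, "dz": 0, "yaw": -3, "fingers": 0},
    {"dx": 12, "dy": 180, "dz": 0, "yaw": -4, "fingers": 0},
    {"dx": 15, "dy": 225, "dz": 0, "yaw": -4.9, "fingers": 0},
    {"dx": 18, "dy": 270, "dz": -20, "yaw": -4.9, "fingers": 0},
    {"dx": 20, "dy": 303, "dz": -50, "yaw": -4.9, "fingers": 0},
    {"dx": 20, "dy": 303, "dz": -80, "yaw": -4.9, "fingers": 0},
  ],
)

```text
t: 13.8
position: [0.5823, 0.2163, 0.2798]
tool_rot: [3.14, 0.001, 2.879]
contact_force: [0.8, -0.3, -0.5]
opening: 0.0912
grasp_force: 0.0
```

Request:
jog_arm(
  commands=[
    {"dx": 0, "dy": 0, "dz": 0, "yaw": 0, "fingers": 0},
    {"dx": 0, "dy": 0, "dz": 0, "yaw": 0, "fingers": 0},
    {"dx": 0, "dy": 0, "dz": 0, "yaw": 0, "fingers": 0},
  ],
)

```text
t: 14.1
position: [0.5827, 0.2127, 0.2826]
tool_rot: [3.141, 0.002, 2.875]
contact_force: [-0.1, 0.1, 0.5]
opening: 0.0914
grasp_force: 0.0
```

```bash
python3 look.py w7; python3 - <<'E'
import pickle,numpy as np
c,im=pickle.load(open('w7.pkl','rb'))
m=(im[...,2]>120)&(im[...,1]<60)&(im[...,0]<60)
for r in range(90,250,10):
    k=np.where(m[r])[0]
    if len(k): print(r,[ (int(s[0]),int(s[-1])) for s in np.split(k,np.where(np.diff(k)>3)[0]+1) if len(s)>2])
E
```

```text
14.1 [0.58267747 0.21268176 0.28262576] [3.14055178e+00 2.09116395e-03 2.87520461e+00] [-0.09288965  0.10617892  0.50938844] 0.09136748727449563
90 [(415, 435), (446, 511)]
100 [(399, 418), (428, 511)]
110 [(402, 413), (420, 511)]
120 [(230, 297), (406, 418), (424, 511)]
130 [(230, 241), (269, 291), (295, 297), (411, 422), (429, 511)]
140 [(230, 241), (246, 291), (295, 297), (416, 427), (433, 511)]
150 [(230, 241), (246, 291), (295, 297), (420, 432), (438, 511)]
160 [(231, 242), (246, 290), (294, 296), (425, 436), (442, 505)]
170 [(231, 242), (246, 290), (294, 296), (430, 441), (447, 486), (496, 511)]
180 [(231, 242), (246, 290), (294, 296), (434, 445), (451, 467), (478, 493)]
190 [(232, 242), (247, 290), (294, 296), (439, 450), (459, 474)]
200 [(232, 243), (247, 290), (294, 296), (444, 455)]
210 [(232, 243), (247, 295)]
220 [(232, 243), (247, 289), (293, 295)]
230 [(233, 243), (247, 270), (279, 289)]
240 [(233, 243), (257, 269)]
```

Request:
jog_arm(
  commands=[
    {"dx": 0, "dy": 0, "dz": -40, "yaw": 0.3, "fingers": 0},
    {"dx": 0, "dy": 0, "dz": -80, "yaw": 0.3, "fingers": 0},
    {"dx": 0, "dy": 0, "dz": -110, "yaw": 0.3, "fingers": 0},
    {"dx": 0, "dy": 0, "dz": -135, "yaw": 0.3, "fingers": 0},
    {"dx": 0, "dy": 0, "dz": -150, "yaw": 0.3, "fingers": 0.2},
    {"dx": 0, "dy": 0, "dz": -150, "yaw": 0.3, "fingers": 0.45},
    {"dx": 0, "dy": 0, "dz": -150, "yaw": 0.3, "fingers": 0.45},
    {"dx": 0, "dy": 0, "dz": -150, "yaw": 0.3, "fingers": 0.45},
  ],
  squeeze=8,
)

```text
t: 14.95
position: [0.5826, 0.2137, 0.1325]
tool_rot: [3.14, 0.002, 2.882]
contact_force: [0.6, 0.9, -0.5]
opening: 0.0623
grasp_force: 0.0
```

Same state as with the blue board, so I'll repeat the same righting motion.

Request:
jog_arm(
  commands=[
    {"dx": 0, "dy": 0, "dz": 0, "yaw": 0, "fingers": 0.49},
    {"dx": 0, "dy": 0, "dz": 0, "yaw": 0, "fingers": 0.49},
    {"dx": 1.5, "dy": 6, "dz": 4, "yaw": 0, "fingers": 0.54},
    {"dx": 3, "dy": 12, "dz": 6, "yaw": 0, "fingers": 0.59},
    {"dx": 5, "dy": 19, "dz": 10, "yaw": 0, "fingers": 0.67},
  ],
)

```text
t: 15.45
position: [0.5868, 0.2334, 0.1411]
tool_rot: [3.142, -0.0, 2.882]
contact_force: [-0.7, -0.6, -0.1]
opening: 0.0326
grasp_force: 0.1
```

Request:
jog_arm(
  commands=[
    {"dx": 1.5, "dy": 6, "dz": 4, "yaw": 0, "fingers": 0.73},
    {"dx": 3.5, "dy": 13, "dz": 7, "yaw": 0, "fingers": 0.78},
    {"dx": 5, "dy": 19, "dz": 9, "yaw": 0, "fingers": 0.82},
    {"dx": 6.5, "dy": 24, "dz": 10, "yaw": 0, "fingers": 0.87},
    {"dx": 6.5, "dy": 24, "dz": 10, "yaw": 0, "fingers": 0.95},
    {"dx": 6.5, "dy": 24, "dz": 10, "yaw": 0, "fingers": 1},
    {"dx": 6.5, "dy": 24, "dz": 10, "yaw": 0, "fingers": 1},
    {"dx": 6.5, "dy": 24, "dz": 10, "yaw": 0, "fingers": 1},
  ],
  squeeze=15,
)

```text
t: 16.25
position: [0.5933, 0.2567, 0.151]
tool_rot: [3.141, 0.0, 2.882]
contact_force: [0.1, 4.5, 5.0]
opening: 0.0088
grasp_force: 15.0
```

Request:
jog_arm(
  commands=[
    {"dx": 0, "dy": 0, "dz": 10, "yaw": 0, "fingers": 1},
    {"dx": 0, "dy": 0, "dz": 40, "yaw": 0, "fingers": 1},
    {"dx": 0, "dy": 0, "dz": 80, "yaw": 0, "fingers": 1},
    {"dx": 0, "dy": 0, "dz": 120, "yaw": 0, "fingers": 1},
    {"dx": 0, "dy": 0, "dz": 160, "yaw": 0, "fingers": 1},
    {"dx": 0, "dy": 0, "dz": 190, "yaw": 0, "fingers": 1},
    {"dx": 0, "dy": 0, "dz": 220, "yaw": 0, "fingers": 1},
    {"dx": 0, "dy": 0, "dz": 220, "yaw": 0, "fingers": 1},
  ],
  squeeze=25,
)

```text
t: 17.05
position: [0.5939, 0.2566, 0.3756]
tool_rot: [3.139, 0.005, 2.882]
contact_force: [-0.3, 0.7, -0.9]
opening: 0.0088
grasp_force: 25.0
```

```bash
python3 look.py w8; python3 - <<'E'
from h import *
import pickle
c,im=pickle.load(open('w8.pkl','rb'));s=ctrl.sense();p=s['position'];yaw=s['tool_rot'][2]
m=(im[...,2]>120)&(im[...,1]<60)&(im[...,0]<60)
for r in(120,130,140):
    k=np.where(m[r,220:290])[0]+220;print(r,k.min() if len(k) else 0,k.max() if len(k) else 0)
rr=np.where(m[:,253])[0];rr=rr[rr>60];x=back(c,(253,rr.min()-.5),p[2]-.044)-p
print(rr.min(),x@[np.cos(yaw),np.sin(yaw),0])
E
```

```text
17.05 [0.59391798 0.25663547 0.37556709] [3.13862465 0.00529037 2.8816427 ] [-0.336794    0.72710878 -0.91938147] 0.008819061227004491
120 0 0
130 243 263
140 244 263
122 0.06577791519806847
```

Request:
jog_arm(
  commands=[
    {"dx": -5, "dy": -45, "dz": 0, "yaw": 1.5, "fingers": 1},
    {"dx": -10, "dy": -90, "dz": 0, "yaw": 3, "fingers": 1},
    {"dx": -15, "dy": -135, "dz": 0, "yaw": 4.5, "fingers": 1},
    {"dx": -20, "dy": -180, "dz": 0, "yaw": 6, "fingers": 1},
    {"dx": -25, "dy": -225, "dz": 0, "yaw": 7.5, "fingers": 1},
    {"dx": -30, "dy": -270, "dz": 0, "yaw": 9, "fingers": 1},
    {"dx": -35, "dy": -315, "dz": 0, "yaw": 10.5, "fingers": 1},
    {"dx": -40, "dy": -350, "dz": 0, "yaw": 12.5, "fingers": 1},
  ],
)

```text
t: 17.9
position: [0.5519, -0.0957, 0.3697]
tool_rot: [3.142, -0.002, 3.1]
contact_force: [0.2, -0.1, -1.4]
opening: 0.0089
grasp_force: 25.0
```

Request:
jog_arm(
  commands=[
    {"dx": 0, "dy": 0, "dz": 0, "yaw": 0, "fingers": 1},
    {"dx": 0, "dy": 0, "dz": 0, "yaw": 0, "fingers": 1},
  ],
)

```text
t: 18.1
position: [0.5524, -0.0939, 0.3699]
tool_rot: [3.141, -0.002, 3.098]
contact_force: [0.2, 1.5, 0.4]
opening: 0.0088
grasp_force: 25.0
```

Request:
jog_arm(
  commands=[
    {"dx": -4, "dy": -40, "dz": 0, "yaw": 0.2, "fingers": 1},
    {"dx": -8, "dy": -80, "dz": 0, "yaw": 0.2, "fingers": 1},
    {"dx": -12, "dy": -115, "dz": 0, "yaw": 0.2, "fingers": 1},
    {"dx": -12, "dy": -132, "dz": 0, "yaw": 0.2, "fingers": 1},
    {"dx": -12, "dy": -132, "dz": -30, "yaw": 0.2, "fingers": 1},
    {"dx": -12, "dy": -132, "dz": -62, "yaw": 0.2, "fingers": 1},
    {"dx": -12, "dy": -132, "dz": -62, "yaw": 0.2, "fingers": 1},
  ],
)

```text
t: 18.8
position: [0.5398, -0.2233, 0.3049]
tool_rot: [3.138, -0.007, 3.104]
contact_force: [-1.1, 0.4, 0.3]
opening: 0.0088
grasp_force: 25.0
```

Request:
jog_arm(
  commands=[
    {"dx": 0, "dy": 0, "dz": 0, "yaw": 0, "fingers": 1},
    {"dx": 0, "dy": 0, "dz": 0, "yaw": 0, "fingers": 1},
    {"dx": 0, "dy": 0, "dz": 0, "yaw": 0, "fingers": 1},
  ],
)

```text
t: 19.1
position: [0.5418, -0.2252, 0.3104]
tool_rot: [-3.141, 0.002, 3.104]
contact_force: [0.3, 1.0, -1.1]
opening: 0.0091
grasp_force: 25.0
```

```bash
python3 look.py w9; python3 -c "
import cv2;a=cv2.imread('pics/w9.png');cv2.imwrite('pics/w9c.png',cv2.resize(a[0:330,230:670],(800,600),interpolation=cv2.INTER_CUBIC))"
```

```text
19.1 [ 0.54178731 -0.22517223  0.31037556] [-3.14060859e+00  2.11161076e-03  3.10402408e+00] [ 0.34952028  1.04779749 -1.10059155] 0.00908192350215682
```

View pics/w9c.png

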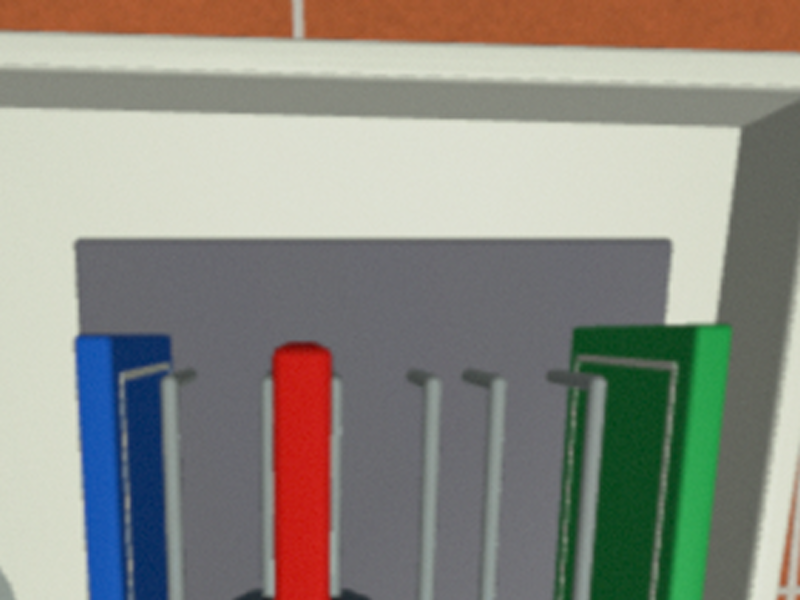

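The blue board stands in its slot (columns 77–170). The red board is over the red slot at columns 273–330, with wires at 267 and 336, the same ~1 mm offset as blue had. The green board has not moved.

Request:
jog_arm(
  commands=[
    {"dx": 0, "dy": -1.1, "dz": -9, "yaw": -0.1, "fingers": 1},
    {"dx": 0, "dy": -1.1, "dz": -18, "yaw": -0.1, "fingers": 1},
    {"dx": 0, "dy": -1.1, "dz": -27, "yaw": -0.1, "fingers": 1},
    {"dx": 0, "dy": -1.1, "dz": -36, "yaw": -0.1, "fingers": 1},
    {"dx": 0, "dy": -1.1, "dz": -44, "yaw": -0.1, "fingers": 1},
    {"dx": 0, "dy": -1.1, "dz": -44, "yaw": -0.1, "fingers": 1},
  ],
)

```text
t: 19.75
position: [0.5407, -0.2261, 0.2634]
tool_rot: [3.141, -0.002, 3.102]
contact_force: [-0.3, 0.2, -0.7]
opening: 0.0088
grasp_force: 25.0
```

Request:
jog_arm(
  commands=[
    {"dx": 0, "dy": 0, "dz": -7, "yaw": 0, "fingers": 1},
    {"dx": 0, "dy": 0, "dz": -14, "yaw": 0, "fingers": 1},
    {"dx": 0, "dy": 0, "dz": -21, "yaw": 0, "fingers": 1},
    {"dx": 0, "dy": 0, "dz": -25, "yaw": 0, "fingers": 1},
    {"dx": 0, "dy": 0, "dz": -27, "yaw": 0, "fingers": 1},
    {"dx": 0, "dy": 0, "dz": -27, "yaw": 0, "fingers": 1},
    {"dx": 0, "dy": 0, "dz": -27, "yaw": 0, "fingers": 1},
  ],
)

```text
t: 20.45
position: [0.5412, -0.2264, 0.238]
tool_rot: [-3.141, 0.0, 3.102]
contact_force: [-1.4, 0.3, -1.5]
opening: 0.0089
grasp_force: 25.0
```

Request:
jog_arm(
  commands=[
    {"dx": 0, "dy": 0, "dz": -2, "yaw": 0, "fingers": 1},
    {"dx": 0, "dy": 0, "dz": -4, "yaw": 0, "fingers": 1},
    {"dx": 0, "dy": 0, "dz": -5.5, "yaw": 0, "fingers": 1},
    {"dx": 0, "dy": 0, "dz": -6.5, "yaw": 0, "fingers": 1},
    {"dx": 0, "dy": 0, "dz": -6.5, "yaw": 0, "fingers": 1},
  ],
)

```text
t: 20.95
position: [0.5411, -0.2264, 0.2312]
tool_rot: [3.142, -0.0, 3.102]
contact_force: [0.2, -0.4, -0.2]
opening: 0.0087
grasp_force: 25.0
```

Request:
jog_arm(
  commands=[
    {"dx": 0, "dy": 0, "dz": -1, "yaw": 0, "fingers": 1},
    {"dx": 0, "dy": 0, "dz": -1.5, "yaw": 0, "fingers": 1},
    {"dx": 0, "dy": 0, "dz": -1.5, "yaw": 0, "fingers": 1},
  ],
)

```text
t: 21.25
position: [0.5411, -0.2264, 0.231]
tool_rot: [-3.141, 0.001, 3.102]
contact_force: [-6.0, 2.1, 17.7]
opening: 0.0088
grasp_force: 25.0
```

Request:
jog_arm(
  commands=[
    {"dx": 0, "dy": 0, "dz": 0, "yaw": 0, "fingers": 1},
    {"dx": 0, "dy": 0, "dz": 0, "yaw": 0, "fingers": 1},
    {"dx": 0, "dy": 0, "dz": 0, "yaw": 0, "fingers": 1},
  ],
  squeeze=5,
)

```text
t: 21.55
position: [0.5413, -0.2264, 0.2305]
tool_rot: [-3.141, 0.001, 3.102]
contact_force: [-1.3, 0.7, 7.4]
opening: 0.0087
grasp_force: 5.0
```

Request:
jog_arm(
  commands=[
    {"dx": 0, "dy": 0, "dz": 0, "yaw": 0, "fingers": 0.85},
    {"dx": 0, "dy": 0, "dz": 0, "yaw": 0, "fingers": 0.72},
    {"dx": 0, "dy": 0, "dz": 0, "yaw": 0, "fingers": 0.72},
    {"dx": 0, "dy": 0, "dz": 0, "yaw": 0, "fingers": 0.72},
    {"dx": 0, "dy": 0, "dz": 0, "yaw": 0, "fingers": 0.72},
  ],
)

```text
t: 22.05
position: [0.5411, -0.2264, 0.2297]
tool_rot: [3.142, -0.0, 3.102]
contact_force: [-0.2, 0.2, 0.6]
opening: 0.0256
grasp_force: 0.0
```

Request:
jog_arm(
  commands=[
    {"dx": 0, "dy": 0, "dz": 20, "yaw": 0, "fingers": 0.72},
    {"dx": 0, "dy": 0, "dz": 50, "yaw": 0, "fingers": 0.72},
    {"dx": 0, "dy": 0, "dz": 90, "yaw": 0, "fingers": 0.72},
    {"dx": 30, "dy": 0, "dz": 110, "yaw": 0, "fingers": 0.5},
    {"dx": 70, "dy": 10, "dz": 110, "yaw": 0, "fingers": 0.2},
    {"dx": 90, "dy": 20, "dz": 110, "yaw": 0, "fingers": 0},
    {"dx": 90, "dy": 20, "dz": 110, "yaw": 0, "fingers": 0},
    {"dx": 90, "dy": 20, "dz": 110, "yaw": 0, "fingers": 0},
  ],
)

```text
t: 22.85
position: [0.6311, -0.2062, 0.3394]
tool_rot: [3.142, -0.001, 3.103]
contact_force: [-0.9, -0.5, -0.8]
opening: 0.0624
grasp_force: 0.0
```

```bash
python3 look.py w10; python3 - <<'E'
from h import *
a=cv2.imread('pics/w10.png')[0:400,150:700]; b=ctrl.get_image('side')[185:310,200:330]
cv2.imwrite('pics/m10.png',np.hstack([cv2.resize(a,(500,364)),cv2.resize(b,(300,364)[:2])]))
E
```

```text
22.85 [ 0.63109898 -0.20615775  0.33937238] [ 3.14150564e+00 -7.93185481e-04  3.10256577e+00] [-0.91223006 -0.50522509 -0.76528067] 0.06236388069609782
```

View pics/m10.png

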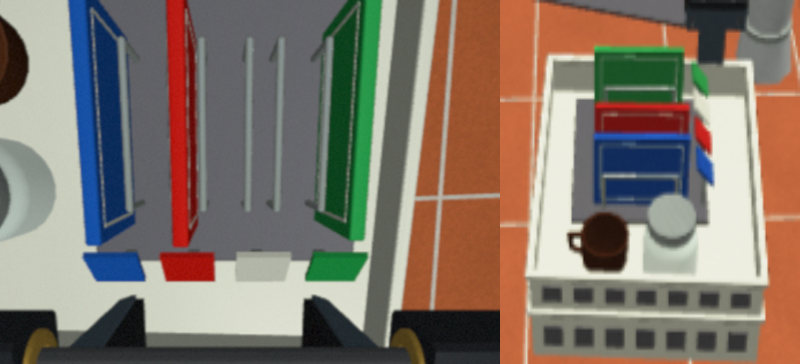

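Both boards are in their slots, level and centred: blue at columns 75–130 and red at 168–195 in the wrist view. The green board, jar and cup are where they were.

```bash
python3 -c "
from plant import ctrl
print(ctrl.close_job())"
```

```text
the job is handed in; nothing more can be done
None
```

The red and blue boards stand upright in their own slots, the job was handed in at about 23 s with no verdict returned, and I viewed 11 pictures, one over the limit of 10.

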